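# Tuck the heel pattern under the keeper flap and hold it down

### The arm

A 7-joint arm with a two-finger parallel gripper is mounted at the origin on the work surface. World frame = base frame: x ahead of the robot, y to its left, z up, the work surface at z = 0. Lengths are in m, angles in rad, forces in N, time in s.
With the tool pointing down it reaches from about 0.4 to 0.85 m from the base axis. Payload 10.4 kg.
Tool frame: the origin (TCP) lies midway between the tips of the shut fingers; the grasp point (between the pads) lies 19 mm behind it; z points along the fingers, x is the direction in which the jaws open and shut, and the axes are right-handed (so a half turn about z gives the same grasp; the last joint's range is limited). The gripper opens to 85 mm and grips with 20 to 120 N. Pads are 22 mm wide; open, the fingers measure 114 mm over their backs; the gripper's body (76 mm by 85 mm) begins 54 mm behind the grasp point. The pads swing forward as they close: fully open they stand 13 mm farther back than shut.
Start: joints at [-1.314, 0.332, -0.065, 1.46, 0.022, 1.35, -0.088], TCP at [0.173, 0.601, 0.231] pointing down, gripper open.
Joint ranges: [-2.6, 2.6], [-0.5, 2.12], [-1.47, 1.34], [0.16, 2.42], [-1.27, 4.41], [0.06, 2.06], [-2.6, 2.6]. Speed limits (rad/s): [2.22, 2.22, 2.79, 2.79, 3.14, 3.14, 3.14].

### API

Orientations are given as a unit quaternion [x, y, z, w].
In Python, from workcell import monitor, eyes, ticket, models gives the robot as it stands.
- The arm moves only by the tool servo_tool, never from a script. Its argument "motion" is a list of rows, each a list of 7 numbers: the opening, from 0 (shut) to 1 (fully open), then the shift along the tool's x, y, z in m, then the turn, a rotation vector about the tool's x, y, z in degrees. In form: [[fingers, tx, ty, tz, rx, ry, rz], ...]. A call has 1 to 20 rows; each row is the pose to reach, as a shift and turn from the pose commanded when the call began, along the tool's axes at that moment; what a row does not reach only later rows make up. A row lasts 1/8 s, in which the tool goes at most 62.5 mm and 10.7 degrees, less where a joint would pass 70% of its speed; a pose out of reach is approached as far as the arm can. A call with a gripper value outside its range is refused whole. The fingers move at their own pace and stop on an object; "grip_force" is the grip in N (left out, the last holds). Time passes only in rows, so rows that repeat a pose let the fingers close. It gives the time, the measured TCP pose, the force and the opening at its end, in the units of the state.
- monitor.get_obs(): the state, without advancing time (a new reading comes with each control period).
- eyes.camera(name): name is "scene" or "top" or "wrist"; returns (picture, depth): 384x512x3 uint8, blue, green, red; 384x512 float32, m along the optical axis (not along the pixel's ray), 0 where there is no reading.
- eyes.camera_info(name): a dict with "intrinsics" (3x3 intrinsics, pixels), "k1" (the pictures are not rectified: a ray, as slopes to the right and down, at radius r is drawn at 1 + k1 r^2 times it, then the intrinsics apply), "extrinsics" (4x4, takes a point from world to camera coordinates); the wrist camera has in their place "tool_from_camera" (4x4, takes a point from camera to tool coordinates, whose origin is the TCP and whose axes are the tool frame's). Camera axes: x right, y down, z forward; pixel columns grow to the right and rows downward; lengths in m; the calibration is good to about 2 mm. A picture is of the moment at which its call begins: read the wrist's pose just before it. camera_info takes no time and is no camera call.
- ticket.hand_in(): hands the job in, once; it reports no verdict.
Trained networks look in the newest picture that a camera, given by its name, has taken for a name from the list of things; names that differ only in an ending like _2 or _b are one class to them, and where a whole thing is asked for, a point or a joint stands for the part that bears it (a point fixed in the world has none). Each returns a list of dicts, best first, with "confidence" (0 to 1); they miss things now and then, are a little off and sometimes report something else, mostly with a low value. They report only what shows in the picture. A call takes as long as a camera call. They do not tell look-alikes from the thing itself.
- models.boxes_of(camera, thing): "point" ([x, y, z] in m, in the coordinates of the camera as it stood for that picture, good to about 4 mm: the middle of the surface that is visible of it).
The state is a dict: "clock": time; "joint_pos": joint angles; "joint_velocities": joint speeds; "tau": joint torques, N m; "position": TCP position; "ee_rot": TCP orientation; "ft_force": force on the tool from outside, world axes, zero at the start; "torque": the same for the moment, N m; "grip_width": opening from 0.0 (shut) to 1.0 (fully open).
Only numpy, scipy, OpenCV 4.12 (cv2) and the standard library are available. Lean on these libraries where they do the work, as an engineer would, in place of code of your own. Each camera call takes 0.05 s, during which the arm holds its last target. There are 200 camera calls.

### The job

Take the heel pattern (the plate with one straight end, one round end and a grip bar) out of the bin and tuck its whole straight end about 2 cm in under the front edge of the steel keeper flap on the marking board, without lifting the flap. Then keep hold of it there and press it flat on the board with a firm push of about 15 N, so that it could be scribed around: the program finishes while still gripping and pressing. Leave everything else where it is, including the other pattern in the bin and the tin on the board.

Things in the scene. Friction and masses are not known exactly. Their poses are not given: they have to be found in the camera images.
- pattern: Loose heel pattern: flat aluminium plate 5 mm thick, 140 mm long (x) by 76 mm wide (y), straight end at +x, round (half circle) end at -x; about 0.18 kg. On top a dark wooden grip bar 64 mm long along x, 20 mm wide in y, 30 mm tall, centred on the plate, so its top is 35 mm above the underside. Origin: centre of the underside; the straight end is at x = +70 mm. It starts lying flat, bar up, in the bin, its straight end facing roughly away from the robot.
- corner_left (a point): Corner of the pattern's straight end at its +y side, mid thickness: (70, 38, 2.5) mm in the pattern's frame.
- corner_right (a point): Corner of the pattern's straight end at its -y side, mid thickness: (70, -38, 2.5) mm in the pattern's frame.
- board: Fixed flat wooden marking board, 260 mm (x) by 300 mm (y), 18 mm thick, on the table; origin: centre of the underside, so its top surface is at z = 18 mm; it is hard and does not yield, so a push fades if the arm backs off even slightly. The keeper flap lies along its +x side (the side away from the robot). A 10 mm high steel strip from x = 112 to 130 mm carries the flap's hinge and closes the slot at the back.
- flap_edge (a point): Point on the board's top surface straight below the middle of the flap's free front edge: (60, 0, 18) mm in the board's frame, turned with the board.
- flap (a joint): Keeper flap: a loose-hinged steel plate 4 mm thick, 260 mm wide along the board's y, its free front edge at board x = 60 mm, hinge axis along y at board x = 125 mm, 30 mm above the table. At 0 rad it lies level on its stop and there is an open slot 10 mm high between it and the board's top; the slot is 52 mm deep and open at the front and the ends. Positive = free edge lifted; about 1 N at the edge lifts it. Starts at 0.
- bin: Fixed open wooden bin, 240 mm (x) by 300 mm (y), 40 mm high, walls and floor 6 mm thick; origin: centre of the underside. It holds the heel pattern and, beside it, the other pattern. Bin and board stand side by side, either one on the left.
- disc: The other pattern, in the bin, to be left there: round aluminium disc 68 mm across, 5 mm thick, with a round wooden knob 22 mm across on top, 31 mm tall in all. Origin: centre of the underside.
- tin: Small steel tin, 44 mm across, 32 mm tall, standing on the near left corner of the board. Origin: centre of the underside.
- brush: Brush, 160 mm long, lying on the table between bin and board, along x.
- hammer: Hammer, 260 mm long, lying along x on the table, far right.
- glue: Glue jar, 76 mm across, 110 mm tall, on the table in the middle, beyond the gap between bin and board. Origin: centre of the underside.
- last: Wooden shoe last, about 260 mm long and 85 mm tall, standing on its sole on the table, far left.
Not all that is in view belongs to the job. Leave any red or yellow look-alike of the pattern alone.

How it is judged:
On the way, in this order (a step that is already met when the one before it is completed fails the run):
1. the pattern is lifted clear out of the bin, held by the fingers (height (world z) of pattern above 0.055 m and contact force between the fingers and pattern above 1 N and contact force between pattern and bin below 0.05 N), for 0.2 s.
2. its straight end is under the flap by at least 10 mm at both corners (x of each of corner_left, corner_right in the frame of board above 0.07 m and y of corner_left in the frame of board between -0.13 and 0.13 m and z of corner_left in the frame of board between 0.017 and 0.025 m and y of corner_right in the frame of board between -0.13 and 0.13 m and z of corner_right in the frame of board between 0.017 and 0.025 m), for 0.2 s.
At the end, for the whole second after the job is handed in: Held by the fingers, the pattern lies at rest and flat on the board (tilt under 0.04 rad), pressed with over 7 N; both straight-end corners are at least 10 mm behind the flap's front edge, within its width, and the flap is down (under 0.03 rad) (all of step 2 and angle between pattern's own z axis and vertical below 0.04 rad and contact force between pattern and board above 7 N and contact force between the fingers and pattern above 3 N and value of joint flap below 0.03 rad and linear speed of pattern below 0.02 m/s); the arm keeps its last pose, push and grip.
It fails at once if the flap is lifted (more than 0.06 rad, 4 mm at its front edge) (value of joint flap above 0.06 rad).
It fails at once if a bystander is shifted by more than 30 mm (distance of any of disc, tin, brush, hammer, glue, last from where it was at the start of the episode above 0.03 m).
It also fails if it takes over 42 s, if anything falls off the work surface, if the arm or the gripper's body presses on something with over 40 N, if the wrist force passes 120 N, or if a joint passes its speed limit or range.

## Working session

There is one attempt and no reset: what is moved stays moved. The work goes in short steps, Python scripts to look and compute and a tool call to move; the robot and the scene stay as the last step left them, time stands still between calls to the robot, and variables do not carry over. Pictures are saved under pics/ and viewed, about 8 in all and at most 12, crops included, and the job is handed in when it is done.

Besides the shell and the picture viewer there is one more tool, called after "Call:" in YAML: its name, and indented under it one key for each argument. servo_tool: Moves the arm, as the interface text tells. Its arguments: {"type":"object","properties":{"motion":{"type":"array"},"grip_force":{"type":"number"}},"required":["motion"]}

```bash
mkdir -p pics; cat > h.py <<'E'
import numpy as np, cv2
from scipy.spatial.transform import Rotation as R
from workcell import monitor, eyes, ticket, models
def cam(name):
    o=monitor.get_obs(); im,d=eyes.camera(name); i=eyes.camera_info(name)
    K=np.array(i["intrinsics"]);k1=i["k1"]
    if name=="wrist":
        T=np.eye(4);T[:3,:3]=R.from_quat(o["ee_rot"]).as_matrix();T[:3,3]=o["position"]
        W=T@np.array(i["tool_from_camera"])
    else: W=np.linalg.inv(np.array(i["extrinsics"]))
    return im,d,K,k1,W
def cloud(d,K,k1,W):
    h,w=d.shape;u,v=np.meshgrid(np.arange(w),np.arange(h))
    x=(u-K[0,2])/K[0,0];y=(v-K[1,2])/K[1,1];rd=np.hypot(x,y);r=rd.copy()
    for _ in range(10): r=rd/(1+k1*r*r)
    s=1/(1+k1*r*r); P=np.stack([x*s*d,y*s*d,d],-1)
    return P@W[:3,:3].T+W[:3,3]
E
python3 - <<'E'
from h import *
o=monitor.get_obs();print(o)
for n in("scene","top"):
    im,d,K,k1,W=cam(n);cv2.imwrite(f"pics/{n}1.png",im);np.savez(f"{n}1.npz",P=cloud(d,K,k1,W),im=im)
    print(n,W[:3,3].round(3))
    for t in("pattern","board","flap","bin","disc","tin","brush","glue"):
        for b in models.boxes_of(n,t)[:3]:
            print(t,round(b["confidence"],2),(W[:3,:3]@b["point"]+W[:3,3]).round(3))
print(eyes.camera_info("wrist"))
E
```

```text
{'clock': 0.0, 'joint_pos': array([-1.31361697,  0.33287763, -0.06467064,  1.46095826,  0.02159466,
        1.34989521, -0.08848975]), 'joint_velocities': array([ 1.27901040e-03, -8.84292133e-04, -4.48694960e-04, -3.48037390e-04,
        4.33496966e-04,  3.18166203e-05,  9.16010255e-04]), 'tau': array([ 3.28507194e-04, -6.25438643e+01,  4.92035353e-02, -3.91597331e+01,
        1.61131821e-02,  9.73400369e-03,  2.86181915e-06]), 'position': array([0.17250513, 0.60032493, 0.23050417]), 'ee_rot': array([ 7.98792952e-01,  6.01605601e-01, -5.54176804e-04,  4.62308947e-04]), 'ft_force': array([ 0.08438234, -0.12481203, -0.01859472]), 'torque': array([-0.00616649, -0.02655337,  0.01272264]), 'grip_width': 1.0008166380980776}
scene [ 1.01  -0.691  0.778]
pattern 0.97 [ 0.275 -0.242  0.004]
pattern 0.92 [0.372 0.221 0.005]
pattern 0.83 [0.297 0.455 0.008]
board 0.63 [0.616 0.156 0.012]
board 0.6 [ 0.568 -0.25   0.015]
flap 0.77 [ 0.644 -0.216  0.03 ]
bin 0.9 [0.586 0.245 0.01 ]
disc 0.72 [0.59  0.286 0.01 ]
disc 0.31 [ 0.793 -0.027  0.084]
tin 0.71 [ 0.568 -0.251  0.019]
tin 0.54 [ 0.444 -0.1
[... 367 characters left out ...]
589 0.254 0.005]
disc 0.68 [0.581 0.293 0.013]
tin 0.52 [ 0.438 -0.126  0.049]
brush 0.91 [0.559 0.004 0.014]
glue 0.65 [0.766 0.005 0.112]
{'intrinsics': array([[298.12170144,   0.        , 254.04763474],
       [  0.        , 298.12170144, 193.39084964],
       [  0.        ,   0.        ,   1.        ]]), 'k1': -0.015213429042289386, 'tool_from_camera': array([[ 9.99999624e-01, -5.79784662e-04, -6.44134914e-04,
        -1.47099531e-03],
       [ 7.36851174e-04,  9.60061077e-01,  2.79789538e-01,
        -7.08561747e-02],
       [ 4.56191177e-04, -2.79789907e-01,  9.60061144e-01,
        -1.41429978e-01],
       [ 0.00000000e+00,  0.00000000e+00,  0.00000000e+00,
         1.00000000e+00]])}
```

View pics/top1.png

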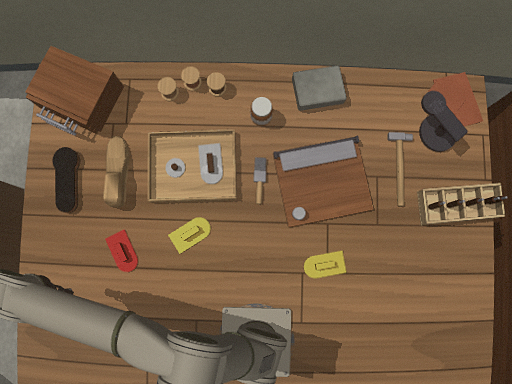

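View pics/scene1.png

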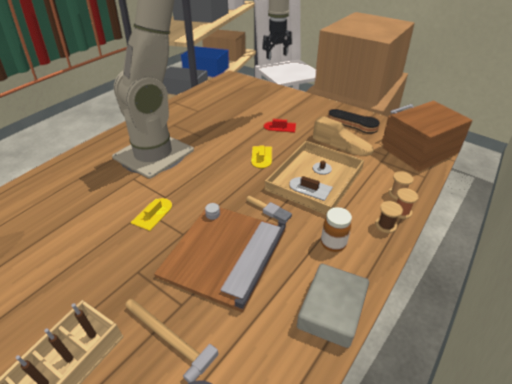

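The top view shows four candidates:
- The aluminium plate with the dark bar is in the bin at (210,163).
- Yellow look-alikes are at (190,235) and (325,264).
- A red look-alike is at (122,250).

Only the one in the bin fits the description, with its straight end away from the robot. The board is at (323,180), turned, with the flap along its upper side and the tin at (299,213).

```bash
python3 - <<'E'
from h import *
z=np.load("top1.npz");P=z["P"];im=z["im"]
def cor(sel,nm):
    m=cv2.morphologyEx(sel.astype(np.uint8),cv2.MORPH_OPEN,np.ones((2,2)))
    n,l,s,c=cv2.connectedComponentsWithStats(m);k=1+s[1:,4].argmax()
    q=P[l==k];r=cv2.minAreaRect((q[:,:2]*1000).astype(np.float32))
    print(nm,s[k,4],"z",np.median(q[:,2]).round(4),r,cv2.boxPoints(r).round(0).tolist())
X,Y,Z=P[...,0],P[...,1],P[...,2]
print("table z",np.median(Z[270:300,200:290]))
b=(X>.35)&(X<.75)&(Y<-.02)&(Y>-.45)
cor(b&(Z>.010)&(Z<.06),"board");cor(b&(Z>.026)&(Z<.045)&(X>.52),"flap")
bn=(X>.45)&(X<.75)&(Y>.05)&(Y<.42)
cor(bn&(Z>.033)&(Z<.05),"bin rim")
g=im.astype(int);gray=(g.max(-1)-g.min(-1)<35)&(g.min(-1)>110)
cor(bn&(Y<.23)&gray,"plate")
cor(bn&(Y<.22)&(Y>.10)&(X>.52)&(X<.68)&(Z>.025),"bar")
cv2.imwrite("pics/crop.png",cv2.resize(im[120:235,140:385],None,fx=3.2,fy=3.2,interpolation=cv2.INTER_CUBIC))
E
```

```text
table z 0.0008428543571622482
board 6457 z 0.0206 ((493.2877197265625, -164.91787719726562), (342.3475646972656, 458.13604736328125), 13.592399597167969) [[273.0, 18.0], [381.0, -428.0], [714.0, -347.0], [606.0, 98.0]]
flap 1476 z 0.033 ((549.3502807617188, -104.91848754882812), (207.1224822998047, 567.7725830078125), 46.05878829956055) [[273.0, 18.0], [682.0, -376.0], [826.0, -227.0], [417.0, 167.0]]
bin rim 109 z 0.0409 ((602.2719116210938, 167.58612060546875), (65.17786407470703, 18.9731388092041), 3.613468885421753) [[569.0, 175.0], [570.0, 156.0], [635.0, 160.0], [634.0, 179.0]]
plate 637 z 0.0122 ((463.9573059082031, 124.14493560791016), (427.5816955566406, 91.68755340576172), 17.08746337890625) [[246.0, 105.0], [273.0, 18.0], [682.0, 143.0], [655.0, 231.0]]
bar 114 z 0.04 ((602.2719116210938, 167.58612060546875), (65.17786407470703, 18.9731388092041), 3.613468885421753) [[569.0, 175.0], [570.0, 156.0], [635.0, 160.0], [634.0, 179.0]]
```

View pics/crop.png

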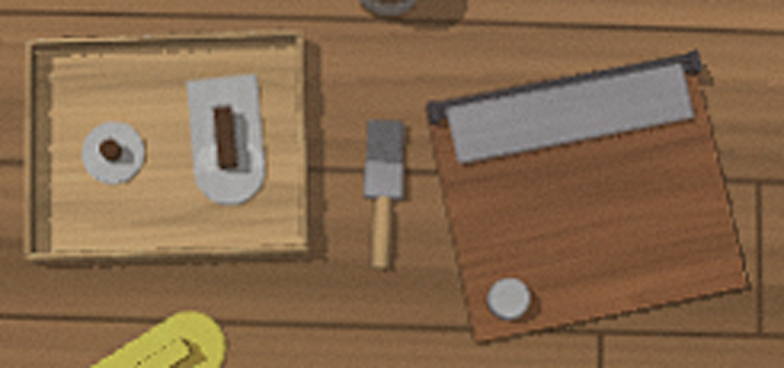

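Call:
servo_tool:
  motion:
    - [0.6,-0.03,0.05,-0.005,0,0,-5]
    - [0.6,-0.06,0.1,-0.01,0,0,-10]
    - [0.6,-0.09,0.15,-0.015,0,0,-15]
    - [0.6,-0.12,0.2,-0.02,0,0,-19.6]
    - [0.6,-0.15,0.255,-0.02,0,0,-19.6]
    - [0.6,-0.18,0.305,-0.02,0,0,-19.6]
    - [0.6,-0.21,0.355,-0.02,0,0,-19.6]
    - [0.6,-0.24,0.405,-0.02,0,0,-19.6]
    - [0.6,-0.27,0.46,-0.02,0,0,-19.6]
    - [0.6,-0.301,0.51,-0.02,0,0,-19.6]
    - [0.6,-0.301,0.51,-0.02,0,0,-19.6]
    - [0.6,-0.301,0.51,-0.02,0,0,-19.6]
    - [0.6,-0.301,0.51,-0.02,0,0,-19.6]
    - [0.6,-0.301,0.51,-0.02,0,0,-19.6]

```text
clock: 2.65
position: [0.5791, 0.1717, 0.2515]
ee_rot: [0.684, 0.729, 0.0, -0.0]
ft_force: [0.2, -0.2, -0.3]
grip_width: 0.6
```

```bash
cat >> h.py <<'E'
def rect(P,sel,nm):
    m=cv2.morphologyEx(sel.astype(np.uint8),cv2.MORPH_OPEN,np.ones((3,3)))
    n,l,s,c=cv2.connectedComponentsWithStats(m);k=1+s[1:,4].argmax()
    q=P[l==k];r=cv2.minAreaRect((q[:,:2]*1000).astype(np.float32))
    print(nm,s[k,4],"z",np.median(q[:,2]).round(4),[np.round(a,1).tolist() for a in r],cv2.boxPoints(r).round(0).tolist())
E
python3 - <<'E'
from h import *
im,d,K,k1,W=cam("wrist");P=cloud(d,K,k1,W);cv2.imwrite("pics/w1.png",im);np.savez("w1.npz",P=P,im=im)
o=monitor.get_obs();print(o["position"],o["ee_rot"],o["joint_pos"].round(2),o["clock"])
X,Y,Z=P[...,0],P[...,1],P[...,2];v=d>.05
bn=v&(X>.52)&(X<.69)&(Y>.11)&(Y<.23)
rect(P,bn&(Z>.03)&(Z<.05),"bar")
g=im.astype(int);gray=(g.max(-1)-g.min(-1)<30)&(g.min(-1)>90)
rect(P,bn&gray,"plate")
rect(P,v&(Y>.0)&(Y<.45)&(X>.42)&(Z>.034)&(Z<.048),"rim")
rect(P,v&(Y<-.03)&(X>.4)&(X<.75)&(Z>.010)&(Z<.06),"board")
E
```

```text
[0.57922229 0.17148387 0.25145878] [ 6.84194420e-01  7.29299625e-01  2.01405508e-04 -1.15272950e-04] [-0.6   0.28  0.29  1.51 -0.08  1.37  1.33] 2.7
bar 829 z 0.0396 [[599.7, 169.9], [64.3, 19.9], 7.1] [[567.0, 176.0], [569.0, 156.0], [633.0, 164.0], [630.0, 184.0]]
plate 4668 z 0.0097 [[600.0, 168.7], [139.8, 76.4], 7.1] [[526.0, 198.0], [535.0, 122.0], [674.0, 139.0], [665.0, 215.0]]
rim 3815 z 0.0383 [[589.8, 233.9], [240.5, 300.2], 3.2] [[461.0, 377.0], [478.0, 77.0], [718.0, 91.0], [702.0, 390.0]]
board 13069 z 0.0173 [[534.7, -126.0], [245.4, 115.0], 12.4] [[402.0, -96.0], [427.0, -209.0], [667.0, -156.0], [642.0, -43.0]]
```

View pics/w1.png

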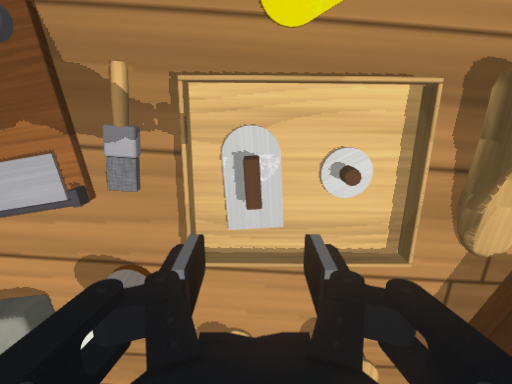

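The bar (64x20) and plate (140x76) match the stated sizes. The pattern is at (0.600, 0.169) with yaw 7.1°, so I'm descending to grasp.

Call:
servo_tool:
  motion:
    - [0.6,-0.002,0.01,0.03,0,0,-3.5]
    - [0.6,-0.0034,0.0206,0.07,0,0,-3.5]
    - [0.6,-0.0034,0.0206,0.12,0,0,-3.5]
    - [0.6,-0.0034,0.0206,0.16,0,0,-3.5]
    - [0.6,-0.0034,0.0206,0.19,0,0,-3.5]
    - [0.6,-0.0034,0.0206,0.21,0,0,-3.5]
    - [0.6,-0.0034,0.0206,0.225,0,0,-3.5]
    - [0.6,-0.0034,0.0206,0.232,0,0,-3.5]
    - [0.6,-0.0034,0.0206,0.2365,0,0,-3.5]
    - [0.6,-0.0034,0.0206,0.2365,0,0,-3.5]

```text
clock: 3.95
position: [0.6007, 0.1686, 0.0152]
ee_rot: [0.662, 0.749, 0.0, 0.0]
ft_force: [0.3, -0.2, 0.2]
grip_width: 0.603
```

Call:
servo_tool:
  motion:
    - [0.0,0,0,0,0,0,0]
    - [0.0,0,0,0,0,0,0]
    - [0.0,0,0,0,0,0,0]
    - [0.0,0,0,0,0,0,0]
    - [0.0,0,0,0,0,0,0]
    - [0.0,0,0,0,0,0,0]
    - [0.0,0,0,0,0,0,0]
    - [0.0,0,0,0,0,0,0]
  grip_force: 80

```text
clock: 4.95
position: [0.6009, 0.1687, 0.0156]
ee_rot: [0.662, 0.749, 0.001, 0.0]
ft_force: [-0.9, 0.3, 5.3]
grip_width: 0.216
```

Call:
servo_tool:
  motion:
    - [0,0,0,-0.01,0,0,0]
    - [0,0,0,-0.03,0,0,0]
    - [0,0,0,-0.06,0,0,0]
    - [0,0,0,-0.09,0,0,0]
    - [0,0,0,-0.12,0,0,0]
    - [0,0,0,-0.16,0,0,0]
    - [0,-0.03,-0.008,-0.2,0,0,0]
    - [0,-0.07,-0.018,-0.235,0,0,0]
    - [0,-0.11,-0.028,-0.235,0,0,0]
    - [0,-0.145,-0.037,-0.235,0,0,0]
    - [0,-0.166,-0.041,-0.235,0,0,0]
    - [0,-0.166,-0.041,-0.235,0,0,0]
    - [0,-0.166,-0.041,-0.235,0,0,0]

```text
clock: 6.58
position: [0.5802, -0.0001, 0.2504]
ee_rot: [0.662, 0.75, 0.0, -0.0]
ft_force: [1.2, 0.1, -1.4]
grip_width: 0.222
```

```bash
python3 - <<'E'
from h import *
im,d,K,k1,W=cam("wrist");P=cloud(d,K,k1,W);cv2.imwrite("pics/w2.png",im);np.savez("w2.npz",P=P,im=im,d=d)
o=monitor.get_obs();print(o["position"],o["ee_rot"],o["ft_force"],o["clock"],o["grip_width"])
X,Y,Z=P[...,0],P[...,1],P[...,2];v=d>.05
b=v&(Y<-.05)&(X>.4)&(X<.75)
rect(P,b&(Z>.010)&(Z<.06),"board")
rect(P,b&(Z>.024)&(Z<.045)&(X>.52),"flap+strip")
T=np.eye(4);T[:3,:3]=R.from_quat(o["ee_rot"]).as_matrix();T[:3,3]=o["position"]
Q=(P-o["position"])@T[:3,:3]
print("tool frame of held")
zz=Q[...,2];h=v&(abs(Q[...,0])<.06)&(abs(Q[...,1])<.11)
for a,b_ in((-.03,-.012),(-.010,.010),(.010,.03)):
    s=h&(zz>a)&(zz<b_);print(a,s.sum())
s=h&(zz>-.006)&(zz<.016)
rect(Q,s,"plate in tool")
q=Q[s];A=np.c_[q[:,:2],np.ones(len(q))];c=np.linalg.lstsq(A,q[:,2],rcond=None)[0];print("plane",c)
E
```

```text
[5.80176942e-01 1.59303884e-04 2.50180154e-01] [ 6.61533850e-01  7.49915204e-01  3.61435575e-04 -1.46298431e-04] [ 0.31144857  0.08683255 -1.18322213] 6.625 0.2155680881771104
board 42334 z 0.0172 [[552.8, -205.4], [269.2, 277.5], 7.3] [[402.0, -85.0], [437.0, -360.0], [704.0, -326.0], [669.0, -51.0]]
flap+strip 9829 z 0.0308 [[642.5, -206.9], [70.7, 258.0], 12.9] [[579.0, -89.0], [637.0, -341.0], [706.0, -325.0], [648.0, -73.0]]
tool frame of held
-0.03 6804
-0.01 16489
0.01 1
plate in tool 15703 z 0.0056 [[-1.9, -24.6], [76.0, 91.7], 0.1] [[-40.0, 21.0], [-40.0, -71.0], [36.0, -70.0], [36.0, 21.0]]
plane [-0.00034914  0.00117257  0.00552569]
```

View pics/w2.png

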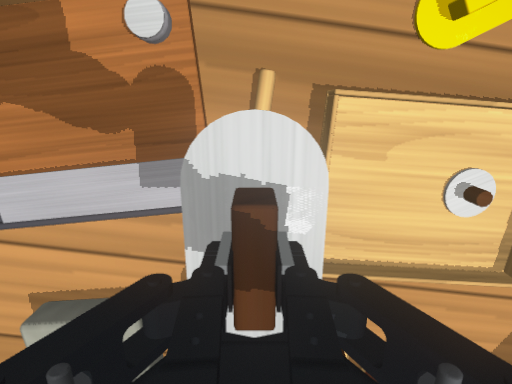

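Held level: the plate's round end is at tool y = -70 mm with no twist. The flap is visible at left (0–185, 160–225). I'll check its front edge with a line fit from both cameras.

```bash
python3 - <<'E'
from h import *
for f,yl in(("w2.npz",(-.33,-.10)),("top1.npz",(-.335,-.09))):
    P=np.load(f)["P"];X,Y,Z=P[...,0],P[...,1],P[...,2]
    s=(Z>.025)&(Z<.04)&(X>.55)&(X<.75)&(Y<-.05)&(Y>-.4)
    q=P[s];pts=[]
    for y in np.arange(yl[0],yl[1],.006):
        c=q[abs(q[:,1]-y)<.004]
        if len(c)>3: pts.append((np.sort(c[:,0])[:max(1,len(c)//40+1)].mean(),y))
    p=np.array(pts);k=np.ones(len(p),bool)
    for _ in range(4):
        a=np.polyfit(p[k,1],p[k,0],1);r=p[:,0]-np.polyval(a,p[:,1]);k=abs(r)<max(.002,2*r[k].std())
    yaw=np.arctan(-a[0]);e=np.array([np.cos(yaw),np.sin(yaw)]);n=np.array([-e[1],e[0]])
    t=q[:,:2]@n;t0=np.percentile(t,[.5,99.5])
    m=np.array([np.polyval(a,-.21),-.21]);m=m+n*(t0.mean()-m@n)
    print(f,"yaw",np.degrees(yaw),"edge mid",m,"extent",t0,k.sum(),r[k].std(),"target TCP (10mm)",m-.05*e)
E
```

```text
w2.npz yaw 12.773421482040789 edge mid [ 0.60843417 -0.21345384] extent [-0.46381377 -0.22157368] 37 0.00011789184579635425 target TCP (10mm) [ 0.55967157 -0.22450865]
top1.npz yaw 1.7103649725617562 edge mid [ 0.57146492 -0.19957202] extent [-0.35764463 -0.07543468] 36 0.009522692122534024 target TCP (10mm) [ 0.5214872  -0.20106437]
```

The wrist fit is clean, with 0.1 mm residual: yaw 12.8°, edge midpoint (0.608, -0.214), with the visible flap width and depth right at 258 x 70.7. The top-camera fit is noise, with 9.5 mm residual, so I'm dropping it.

Call:
servo_tool:
  motion:
    - [0,-0.025,-0.01,0,0,0,-2]
    - [0,-0.06,-0.025,0,0,0,-4]
    - [0,-0.1,-0.04,0.02,0,0,-5.6]
    - [0,-0.14,-0.06,0.05,0,0,-5.6]
    - [0,-0.18,-0.075,0.08,0,0,-5.6]
    - [0,-0.21,-0.087,0.11,0,0,-5.6]
    - [0,-0.2249,-0.0931,0.14,0,0,-5.6]
    - [0,-0.2249,-0.0931,0.165,0,0,-5.6]
    - [0,-0.2249,-0.0931,0.185,0,0,-5.6]
    - [0,-0.2249,-0.0931,0.2,0,0,-5.6]
    - [0,-0.2249,-0.0931,0.21,0,0,-5.6]
    - [0,-0.2249,-0.0931,0.215,0,0,-5.6]
    - [0,-0.2249,-0.0931,0.215,0,0,-5.6]
    - [0,-0.2249,-0.0931,0.215,0,0,-5.6]

```text
clock: 8.38
position: [0.5158, -0.2361, 0.0353]
ee_rot: [0.625, 0.781, 0.0, 0.0]
ft_force: [-0.2, 0.3, -1.4]
grip_width: 0.216
```

Call:
servo_tool:
  motion:
    - [0,0,0,0.002,0,0,0]
    - [0,0,0,0.004,0,0,0]
    - [0,0,0,0.0055,0,0,0]
    - [0,0,0,0.0065,0,0,0]
    - [0,0,0,0.007,0,0,0]
    - [0,0,0,0.007,0,0,0]

```text
clock: 9.12
position: [0.5154, -0.236, 0.0277]
ee_rot: [0.625, 0.781, 0.0, -0.0]
ft_force: [-0.7, 0.4, -1.4]
grip_width: 0.218
```

Call:
servo_tool:
  motion:
    - [0,0,0,0.0005,0,0,0]
    - [0,0,0,0.001,0,0,0]
    - [0,0,0,0.001,0,0,0]

```text
clock: 9.5
position: [0.5155, -0.236, 0.0276]
ee_rot: [0.625, 0.781, 0.0, -0.0]
ft_force: [-4.1, 3.0, 9.0]
grip_width: 0.22
```

Call:
servo_tool:
  motion:
    - [0,0,0,-0.0015,0,0,0]
    - [0,0,0,-0.003,0,0,0]
    - [0,0,0,-0.003,0,0,0]
    - [0,0,0,-0.003,0,0,0]

```text
clock: 10.0
position: [0.5154, -0.2359, 0.0297]
ee_rot: [0.625, 0.781, -0.0, -0.0]
ft_force: [0.3, 0.4, -1.0]
grip_width: 0.217
```

```bash
cat > chk.py <<'E'
from h import *
import sys
o=monitor.get_obs();im,d,K,k1,W=cam("wrist");P=cloud(d,K,k1,W);cv2.imwrite(f"pics/{sys.argv[1]}.png",im)
print(o["position"],o["ft_force"],o["clock"],o["grip_width"])
M=R.from_quat(o["ee_rot"]).as_matrix();Q=(P-o["position"])@M;v=d>.05
s=v&(abs(Q[...,0])<.045)&(Q[...,1]>-.075)&(Q[...,1]<-.005)&(abs(Q[...,2]-.0045)<.0035)
q=Q[s]
A=np.c_[q[:,:2],np.ones(len(q))];c=np.linalg.lstsq(A,q[:,2],rcond=None)[0];print("plate plane (tool)",c,len(q),"round end y",q[:,1].min(),"x",np.percentile(q[:,0],[.3,99.7]))
e=np.array([np.cos(np.radians(12.77)),np.sin(np.radians(12.77))]);n=np.array([-e[1],e[0]])
B=(P[...,:2]-np.array([.6084,-.2145]));bx=B@e+.06;by=B@n;Z=P[...,2]
s=v&(abs(by)>.05)&(abs(by)<.12)&(bx>.064)&(bx<.108);print("flap z",np.median(Z[s]),"slope",np.polyfit(bx[s],Z[s],1)[0],s.sum())
s=v&(abs(by)>.045)&(abs(by)<.09)&(bx>0)&(bx<.05);print("board z",np.median(Z[s]))
for g in(-.09,-.07,.07,.09):
    s=v&(abs(by-g)<.006)&(Z>.025)&(Z<.04)&(bx>.03);print("edge bx",g,np.percentile(bx[s],1) if s.sum() else None)
E
python3 chk.py w3
```

```text
[ 0.5153803  -0.23592339  0.02966176] [ 0.25647044  0.35570847 -1.03925726] 10.0 0.21702901933935312
plate plane (tool) [-3.46158542e-05  2.10620746e-03  5.84666633e-03] 13998 round end y -0.07056341117922534 x [-0.03886037  0.03575313]
flap z 0.016495418327307165 slope -0.05661130105212758 15
board z 0.01660633103437828
edge bx -0.09 None
edge bx -0.07 None
edge bx 0.07 None
edge bx 0.09 None
```

View pics/w3.png

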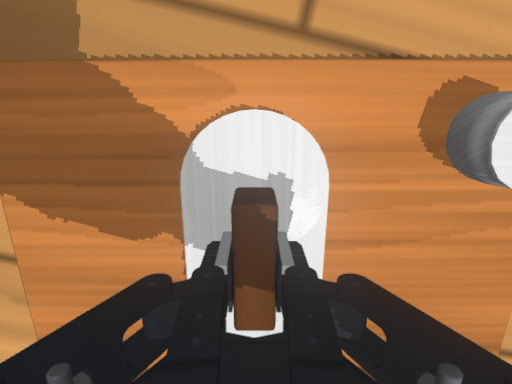

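The plate is level and aligned with the board's near edge (row 58), and the tin at (480,140) is clear. I'm sliding it in.

Call:
servo_tool:
  motion:
    - [0,0,0.004,0,0,0,0]
    - [0,0,0.009,0,0,0,0]
    - [0,0,0.014,0,0,0,0]
    - [0,0,0.019,0,0,0,0]
    - [0,0,0.024,0,0,0,0]
    - [0,0,0.028,0,0,0,0]
    - [0,0,0.032,0,0,0,0]
    - [0,0,0.032,0,0,0,0]

```text
clock: 11.05
position: [0.5469, -0.2288, 0.0297]
ee_rot: [0.625, 0.781, 0.0, 0.0]
ft_force: [-0.4, 0.1, -1.9]
grip_width: 0.217
```

Call:
servo_tool:
  motion:
    - [0,0,0.004,0,0,0,0]
    - [0,0,0.008,0,0,0,0]
    - [0,0,0.011,0,0,0,0]
    - [0,0,0.0135,0,0,0,0]
    - [0,0,0.0135,0,0,0,0]
    - [0,0,0.0135,0,0,0,0]

```text
clock: 11.8
position: [0.5597, -0.226, 0.0298]
ee_rot: [0.625, 0.781, -0.0, -0.0]
ft_force: [0.7, 0.2, -2.6]
grip_width: 0.213
```

```bash
python3 chk.py w4; python3 - <<'E'
from h import *
im,d,K,k1,W=cam("scene");cv2.imwrite("pics/s2.png",cv2.resize(im[170:330,140:330],None,fx=4,fy=3.7,interpolation=cv2.INTER_CUBIC))
P=cloud(d,K,k1,W);e=np.array([np.cos(np.radians(12.77)),np.sin(np.radians(12.77))]);n=np.array([-e[1],e[0]])
B=(P[...,:2]-np.array([.6084,-.2145]));bx=B@e+.06;by=B@n;Z=P[...,2]
for f in("now","before"):
    if f=="before":
        Z=np.load("scene1.npz")["P"];B=Z[...,:2]-np.array([.6084,-.2145]);bx=B@e+.06;by=B@n;Z=Z[...,2]
    s=(by>-.12)&(by<-.05)&(bx>.066)&(bx<.105)&(abs(Z-.03)<.02);print(f,"flap z",np.median(Z[s]),"slope",np.polyfit(bx[s],Z[s],1)[0],s.sum())
E
```

```text
[ 0.55970214 -0.22602036  0.02975489] [ 0.65736058  0.23019263 -2.57991006] 11.8 0.2132143043824148
plate plane (tool) [0.0004955  0.00223482 0.00587664] 14001 round end y -0.07056020377330158 x [-0.03890458  0.03576094]
flap z 0.03014058310994791 slope 0.44293191696681794 464
board z 0.016864322030922835
edge bx -0.09 None
edge bx -0.07 0.05941913572866461
edge bx 0.07 0.05949546656757517
edge bx 0.09 None
now flap z 0.03178476985547485 slope 0.016899955885591938 379
before flap z 0.031764877219034204 slope 0.02002060986052897 381
```

View pics/s2.png

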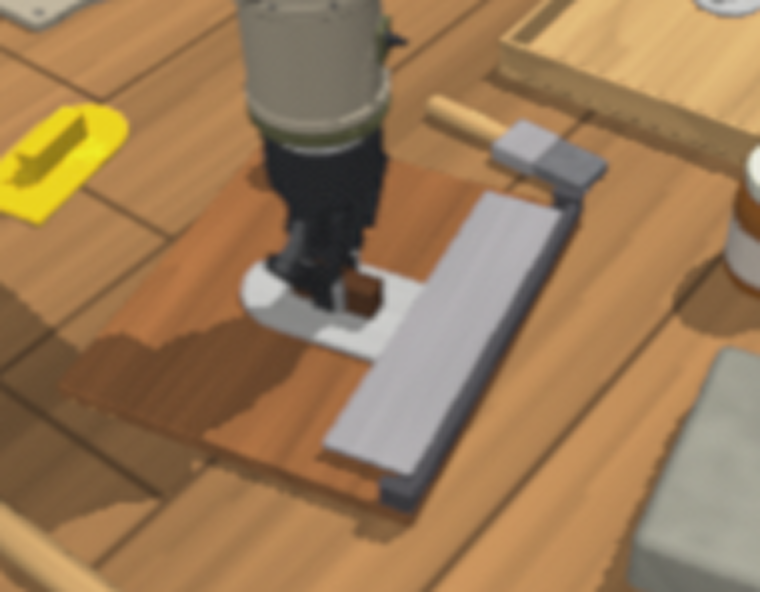

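The scene view shows the straight end under the flap at about (405,320), with the flap flat and unchanged from before. Next is pressing, in small steps.

Call:
servo_tool:
  motion:
    - [0,0,0,0.001,0,0,0]
    - [0,0,0,0.002,0,0,0]
    - [0,0,0,0.0025,0,0,0]
    - [0,0,0,0.003,0,0,0]
    - [0,0,0,0.003,0,0,0]
    - [0,0,0,0.003,0,0,0]
  grip_force: 100

```text
clock: 12.65
position: [0.5598, -0.226, 0.0276]
ee_rot: [0.625, 0.781, 0.0, -0.0]
ft_force: [-5.2, 1.8, 10.7]
grip_width: 0.212
```

Call:
servo_tool:
  motion:
    - [0,0,0,0.0003,0,0,0]
    - [0,0,0,0.0003,0,0,0]
    - [0,0,0,0.0003,0,0,0]
    - [0,0,0,0.0003,0,0,0]
    - [0,0,0,0.0003,0,0,0]
    - [0,0,0,0.0003,0,0,0]
    - [0,0,0,0.0003,0,0,0]
    - [0,0,0,0.0003,0,0,0]

```text
clock: 13.65
position: [0.5598, -0.226, 0.0276]
ee_rot: [0.625, 0.781, 0.0, -0.0]
ft_force: [-6.2, 3.0, 13.0]
grip_width: 0.213
```

```bash
python3 chk.py w5; python3 -c "
from h import *
o=monitor.get_obs();print(o['ft_force'],o['joint_velocities'].round(4))"
```

```text
[ 0.55979406 -0.22598964  0.02763158] [-6.21597455  3.04908062 12.97961132] 13.65 0.21335282776243483
plate plane (tool) [0.00023807 0.00153775 0.005887  ] 13997 round end y -0.07055394280316543 x [-0.0388919   0.03577089]
flap z 0.017383871891182137 slope 0.6316101899126004 410
board z 0.016814422992593114
edge bx -0.09 None
edge bx -0.07 0.05926226271045711
edge bx 0.07 0.05965553663931871
edge bx 0.09 None
[-6.76490291  2.15801577 13.05296021] [ 0.0011 -0.0023  0.0006 -0.0008  0.0007 -0.0007  0.0009]
```

```bash
python3 -c "
from h import *
print(ticket.hand_in());o=monitor.get_obs();print(o['clock'],o['ft_force'],o['position'],o['grip_width'])"
```

```text
the job is handed in; nothing more can be done
None
the job is handed in; nothing more can be done
```

I handed the job in at about 13.7 s with the arm still gripping the heel pattern and pressing it on the board. The hand-in gives no verdict.

I gripped the aluminium pattern by its bar, lifted it out of the bin and lined it up with the board (yaw 12.8°). I touched it down once in front of the flap to find the board height. Then I slid it in about 2 mm above the board and pressed it flat.

**Last checks:**
- **Depth:** the straight end is about 20 mm under the flap. This comes from the tool position and the measured front edge, because the end itself is hidden.
- **Tilt:** the plate is level to about 2 mrad.
- **Push:** the wrist read 13 N upward and steady. Adding the weight of the pattern, that is about 14–15 N on the board. There was also about 6–7 N of sideways force.
- **Grip:** set to 100 N, with the opening steady at 0.213.
- **Flap:** its height was unchanged from the start in the scene camera just before the press. I did not measure it reliably again afterwards; the wrist camera's figure in that last check is not usable because its view of the flap is mostly blocked.
- **Other objects:** nothing else was seen to move, but I did not measure their positions again.

One check failed: the top camera's fit of the flap edge was noise, so I used only the wrist camera's fit. After the slide, the wrist camera placed the flap's front edge within 1 mm of that fit.

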